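# Hang the bed's corner plate level on its stud

## Task

Take the aluminium L-shaped corner plate out of the top of the grey tray and hang it on the steel stud that sticks out of the bed leg, under the cross slat. Of the five holes in its long arm use the one by which it hangs free with that arm level, so that it is ready for the other bolts, and let go of it. Leave everything else where it is.

Things in the scene. Friction and masses are not known exactly. Their poses are not given: they have to be found in the camera images.
- frame: Foot-end corner of a half-built beech bed frame, fixed; it stands elsewhere and is turned a little each time. Origin on the floor under the steel stud, in the plane of the leg's inner face; x along the side rail, away from the robot; y inward to the bed's interior; z up. Leg: x -32 to 43 mm, y -45 to 0, 240 high. Side rail: x from -32 on, y -69 to -45, z 120 to 240.
- slat (a point): Middle of the lower edge, on the robot's side, of the cross slat over the stud: frame x -32, y 48.5, z 240 mm. The slat is 65 mm wide (frame x -32 to 33), 18 mm thick and runs along y from the rail (y -69) to the bed's other side (y 891). It covers the stud; no other slat is fitted. Below it, and on the robot's side of it, the space inward of the leg is open to the floor.
- stud (a point): Middle of the free part of the smooth round steel stud that sticks out level from the leg's inner face along the frame's +y: 48.5 mm out from the face, 185 mm above the floor, 55 mm below the slat. The stud is 9 mm thick, its end is 72 mm out; its first 25 mm is a dark sleeve 20 mm thick, too thick for the plate's holes. The plate may hang anywhere between sleeve and end.
- stud_tip (a point): Centre of the stud's free end, 72 mm out from the leg's inner face.
- plate: L-shaped satin aluminium corner plate, 8 mm thick all over, of one density, about 0.22 kg. Origin: outer corner, mid-thickness. Long arm 170 x 35 mm: x 0 to 170, z -35 to 0. Short arm 140 (with the corner) x 35 mm: x 0 to 35, z -140 to 0. y: through the thickness. Round 15 mm holes: hole1 to hole5 in the long arm, two in the short arm at x 17.5, z -95.5 and -123.5. Level: x level, z up.
- plate_corner (a point): Outer corner of the corner plate (its origin). At the start the plate stands on edge like a roof in one of the tray's three slots: this corner uppermost, 132 mm above the tier's floor, resting on the ends of both arms (points x 170, z -35 and x 35, z -140 mm), the long arm sloping down at 37.9 degrees towards the tray's +x. It may lean a few degrees sideways in the slot.
- hole1 (a point): Centre of a 15 mm through hole in the plate's long arm, 32 mm from the outer corner along x and 13 mm below the outer edge (z -13 in the plate's frame), mid-thickness; the hole runs along the plate's y.
- hole2 (a point): Centre of a 15 mm through hole in the plate's long arm, 58 mm from the outer corner along x and 13 mm below the outer edge (z -13 in the plate's frame), mid-thickness; the hole runs along the plate's y.
- hole3 (a point): Centre of a 15 mm through hole in the plate's long arm, 84 mm from the outer corner along x and 13 mm below the outer edge (z -13 in the plate's frame), mid-thickness; the hole runs along the plate's y.
- hole4 (a point): Centre of a 15 mm through hole in the plate's long arm, 110 mm from the outer corner along x and 13 mm below the outer edge (z -13 in the plate's frame), mid-thickness; the hole runs along the plate's y.
- hole5 (a point): Centre of a 15 mm through hole in the plate's long arm, 136 mm from the outer corner along x and 13 mm below the outer edge (z -13 in the plate's frame), mid-thickness; the hole runs along the plate's y.
- tray: Grey plastic three-tier stacking tray of mixed hardware, fixed; 260 (x) by 190 mm (y). Origin on the floor under its centre; x along its slots. The open top tier's floor is 95 mm above the tiles, its walls 30 mm higher. Three slots run along x at y -60, 0 and 60 mm, each 12 mm wide between thin ribs 36 mm high; corner plate, tie plate and spacer stand in them in changing order.
- tie_plate: Bystander: dark steel straight plate, 190 x 8 x 70 mm high, standing on edge in a tray slot. Origin at the centre of its lower edge, x along its length.
- spacer: Bystander: brown wooden strip, 190 x 9 x 80 mm high, standing on edge in a tray slot. Origin at the centre of its lower edge, x along its length.
- carton: Brown cardboard carton on the tiles between tray and bed, 90 (x) x 70 (y) x 180 mm high, heavy, does not move. Origin at the centre of its underside.
- mallet: Bystander on the tiles: mallet with a steel head (44 mm thick, 90 mm long, lying along y) on a beech shaft 200 mm long towards -x. Origin on the tiles under the head's centre.
- clip: Bystander on the tiles: blue spring clip, 120 x 75 mm, 24 mm high. Origin on the tiles near its pivot.
- foot: Bystander on the tiles: white plastic furniture foot, 72 mm across the top, 84 mm high, narrower below. Origin at the centre of its underside.
- knob: Bystander on the tiles: turned wooden knob, 60 mm across, 64 mm high. Origin at the centre of its underside.

How it is judged:
By the outcome, as a careful person would: the job done as asked, in the order asked, and still so for the second after the job is handed in, with the robot touching nothing.
It also fails if it takes over 54 s, if anything falls off the work surface, if the arm or the gripper's body presses on something with over 40 N, if the wrist force passes 120 N, or if a joint passes its speed limit or range.

## Robot

A 6-joint arm with a two-finger parallel gripper is mounted at the origin on the work surface. World frame = base frame: x ahead of the robot, y to its left, z up, the work surface at z = 0. Lengths are in m, angles in rad, forces in N, time in s.
With the tool pointing down it reaches from about 0.375 to 0.9 m from the base axis. Payload 3.1 kg.
Tool frame: the origin (TCP) lies midway between the tips of the shut fingers; the grasp point (between the pads) lies 19 mm behind it (bot.grip_depth is the distance from the TCP to the grasp point, in m); x points along the fingers, z is the direction in which the jaws open and shut, and the axes are right-handed (so a half turn about x gives the same grasp; the last joint's range is limited). The gripper opens to 87 mm and grips with 3 to 60 N. Pads are 19 mm wide; open, the fingers measure 117 mm over their backs; the gripper's body (75 mm by 190 mm) begins 51 mm behind the grasp point.
Start: joints at [-1.327, 0.527, 1.433, -0, 1.181, -0.178], TCP at [0.256, -0.57, 0.223] pointing down, gripper open.
Joint ranges: [-3.08, 3.08], [-0.75, 2.2], [0.22, 2.44], [-1.43, 4.57], [0, 2.65], [-2.85, 2.85]. Speed limits (rad/s): [2.79, 2.79, 3.14, 3.14, 3.14, 3.14].

## Interface

Orientations are given as a rotation vector (axis times angle).
In Python, from cell import bot, set_gripper, kinematics, vision, job, find_in, place_of gives the robot as it stands. Calls block until the motion is done:
- bot.goto(position, orientation): joint-space move of the TCP to a pose.
- bot.move_straight(position, attitude=None, v=0.15, until_force=None): straight line of the TCP; attitude=None keeps the orientation; v is the mean speed in m/s. With until_force (N) it stops when the force on the tool has changed by that much, and returns True; else False.
- bot.goto_joints(angles): joint-space move.
- set_gripper(opening): finger opening in m; the grip force is fixed at half the most; returns when the fingers have stopped.
- bot.wait(seconds).
- kinematics.solve_ik(position, orientation): joint angles nearest the present ones, or None.
- bot.state(): the state.
- vision.grab_frame(name): name is "side" or "top" or "wrist"; returns a dict with "img" (400x640x3 uint8, red, green, blue), "K" (3x3 intrinsics, pixels), "k1" (the pictures are not rectified: a ray, as slopes to the right and down, at radius r is drawn at 1 + k1 r^2 times it, then the intrinsics apply), "R" (3x3) and "t" (3): a world point X has camera coordinates R X + t; the wrist camera has in their place "T_tool_cam" (4x4, takes a point from camera to tool coordinates, whose origin is the TCP and whose axes are the tool frame's). Camera axes: x right, y down, z forward; pixel columns grow to the right and rows downward; lengths in m; the calibration is good to about 2 mm. A picture is of the moment at which its call begins: read the wrist's pose just before it. There is no depth.
A pose or a line that the arm cannot do raises bot.PlanningError and nothing moves.
- job.job_done(): hands the job in, once; it reports no verdict.
Trained networks look in a picture, given as the dict that the camera call returned (one of the last four; its "shot" number tells which), for a name from the list of things; names that differ only in an ending like _2 or _b are one class to them, and where a whole thing is asked for, a point or a joint stands for the part that bears it (a point fixed in the world has none). Each returns a list of dicts, best first, with "confidence" (0 to 1); they miss things now and then, are a little off and sometimes report something else, mostly with a low value. They report only what shows in the picture. A call takes as long as a camera call.
- find_in(thing, picture): "at" ([x, y, z] in m, in the coordinates of the camera as it stood for that picture, good to about 4 mm: the middle of the surface that is visible of it).
- place_of(thing, picture): "at" ([x, y, z] in m, in the coordinates of the camera as it stood for that picture, good to about 4 mm: a listed point, or the origin of a listed thing).
The state is a dict: "time": time; "joints": joint angles; "qvel": joint speeds; "effort": joint torques, N m; "tcp_pos": TCP position; "eef_rot": TCP orientation; "force": force on the tool from outside, world axes, zero at the start; "ft_torque": the same for the moment, N m; "gripper_width": finger opening in m.
Only numpy, scipy, OpenCV 4.12 (cv2) and the standard library are available. Lean on these libraries where they do the work, as an engineer would, in place of code of your own. Each camera call takes 0.05 s, during which the arm holds its last target. There are 200 camera calls.

## Working session

There is one attempt and no reset: what is moved stays moved. The work goes in short steps, each a Python script; the robot and the scene stay as the last script left them, time stands still between calls to the robot, and variables do not carry over. Pictures are saved under pics/ and viewed, about 8 in all and at most 12, crops included, and the job is handed in when it is done.

```bash
ls; mkdir -p pics; cat > h.py <<'E'
import numpy as np, cv2
from scipy.spatial.transform import Rotation as Ro
from cell import bot,set_gripper,kinematics,vision,job,find_in,place_of
def shot(cam):
    s=bot.state(); f=vision.grab_frame(cam)
    if cam=="wrist":
        T=np.eye(4);T[:3,:3]=Ro.from_rotvec(s["eef_rot"]).as_matrix();T[:3,3]=s["tcp_pos"]
        W=T@np.array(f["T_tool_cam"])
    else:
        W=np.eye(4);R=np.array(f["R"]);W[:3,:3]=R.T;W[:3,3]=-R.T@np.array(f["t"])
    f["W"]=W; return f
def save(f,n,crop=None,sc=1):
    im=f["img"][:,:,::-1]
    if crop: im=im[crop[1]:crop[3],crop[0]:crop[2]]
    cv2.imwrite("pics/"+n,cv2.resize(im,None,fx=sc,fy=sc,interpolation=cv2.INTER_CUBIC))
def locate(thing,f,fn=place_of):
    return [(np.round(f["W"][:3,:3]@np.array(d["at"])+f["W"][:3,3],4),round(d["confidence"],2)) for d in fn(thing,f)[:2]]
def proj(f,X):
    W=np.linalg.inv(f["W"]);c=np.atleast_2d(X)@W[:3,:3].T+W[:3,3];p=c[:,:2]/c[:,2:]
    p=p*(1+f["k1"]*(p**2).sum(1,keepdims=True));K=np.array(f["K"])
    return p@K[:2,:2].T+K[:2,2]
def ray(f,uv):
    K=np.array(f["K"]);q=(np.array(uv)-K[:2,2])/np.diag(K)[:2];p=q.copy()
    for _ in range(20): p=q/(1+f["k1"]*(p@p))
    return f["W"][:3,3],f["W"][:3,:3]@np.append(p,1)
E
cat > a.py <<'E'
from h import *
for c in ["top","side"]:
    f=shot(c); save(f,c+"0.png"); print(c,f["W"][:3,3].round(3))
    for t in "frame slat stud stud_tip plate plate_corner hole1 hole2 hole3 hole4 hole5 tray tie_plate spacer carton mallet clip foot knob".split():
        print(t,*locate(t,f))
print(bot.state()["time"])
E
python3 a.py
```

```text
pics
top [0.328 0.05  1.277]
frame (array([ 0.6383,  0.1373, -0.0013]), 0.58)
slat (array([0.6006, 0.1799, 0.2371]), 0.85)
stud
stud_tip (array([ 0.5015, -0.1525,  0.2289]), 0.67)
plate (array([ 0.4965, -0.1463,  0.2258]), 0.68) (array([6.342e-01, 1.381e-01, 3.000e-04]), 0.48)
plate_corner (array([ 0.5049, -0.1514,  0.2281]), 0.56)
hole1 (array([ 0.5194, -0.1581,  0.1971]), 0.85) (array([ 0.5979, -0.1832,  0.1311]), 0.81)
hole2 (array([ 0.5194, -0.1581,  0.1971]), 0.85) (array([ 0.5979, -0.1832,  0.1311]), 0.81)
hole3 (array([ 0.5194, -0.1581,  0.1971]), 0.85) (array([ 0.5979, -0.1832,  0.1311]), 0.81)
hole4 (array([ 0.5194, -0.1581,  0.1971]), 0.85) (array([ 0.5979, -0.1832,  0.1311]), 0.81)
hole5 (array([ 0.5194, -0.1581,  0.1971]), 0.85) (array([ 0.5979, -0.1832,  0.1311]), 0.81)
tray (array([ 0.5175, -0.1534,  0.0025]), 0.66) (array([ 0.5178, -0.1582,  0.1934]), 0.33)
tie_plate (array([ 0.4756, -0.203 ,  0.0968]), 0.69)
spacer (array([ 0.517, -0.091,  0.096]), 0.77)
carton (array([0.3946, 0.0457, 0.0031]), 0.66) (array([ 0.5383, -0.1581,  0.1821]), 0.47)
mallet (array([ 6.691e-01
[... 653 characters left out ...]
([ 0.5926, -0.1779,  0.1335]), 0.75)
hole4 (array([ 0.5776, -0.1711,  0.1439]), 0.93) (array([ 0.5926, -0.1779,  0.1335]), 0.75)
hole5 (array([ 0.5776, -0.1711,  0.1439]), 0.93) (array([ 0.5926, -0.1779,  0.1335]), 0.75)
tray (array([ 0.5132, -0.1518, -0.0039]), 0.7) (array([ 0.4762, -0.2059,  0.0902]), 0.39)
tie_plate (array([ 0.476 , -0.2062,  0.0922]), 0.67)
spacer (array([ 0.513 , -0.0899,  0.0942]), 0.93) (array([ 0.4781, -0.2034,  0.0917]), 0.21)
carton (array([0.3919, 0.0472, 0.0035]), 0.95)
mallet (array([ 0.6656, -0.4081, -0.0017]), 0.66) (array([ 0.5001, -0.149 ,  0.2252]), 0.38)
clip
foot (array([ 0.5066,  0.2876, -0.0048]), 0.8)
knob (array([ 0.7053,  0.2387, -0.0045]), 0.57)
2.0
```

View pics/top0.png

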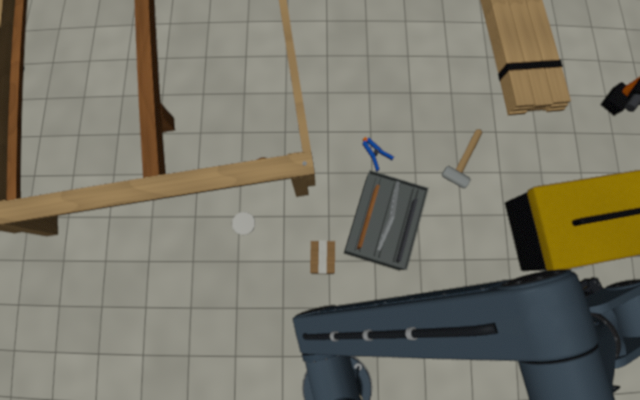

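View pics/side0.png

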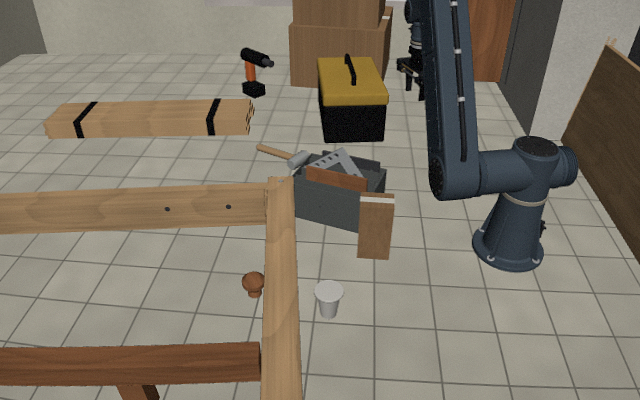

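The pictures show the tray at about (387,220) in the top view, with the corner plate in the middle slot, and the stud hidden by the slat at about (230,180). By area, the centre of mass is at x 58.4, z -44.8 mm, so hole2 (x 58) is the one that hangs level. Next I'll plan the reach.

```bash
cat >> h.py <<'E'
def Rz(a): return Ro.from_euler('z',a,degrees=True).as_matrix()
def tool(yaw,el,s=1):
    """tool x pointing along yaw (deg) and el deg below horizontal; jaws level. s=-1: half turn"""
    x=Rz(yaw)@np.array([np.cos(np.radians(el)),0,-np.sin(np.radians(el))]); z=s*Rz(yaw)@np.array([0,1,0])
    return np.column_stack([x,np.cross(z,x),z])
def rv(R): return Ro.from_matrix(R).as_rotvec()
E
python3 - <<'E'
from h import *
f=vision.grab_frame("wrist"); print(np.round(f["T_tool_cam"],3),f["K"][0],f["k1"])
O=np.array([.638,.137,0]);F=Rz(8)
for a in (0,10,20,30,40):
  for s in (1,-1):
    el=90-a; el2=el-38
    d=tool(-16,el,s); g=np.array([.505,-.151,.203])+.019*d[:,0]
    r=[]
    for p,R in [(g,d),(g+[0,0,.17],d)]+[(O+F@q,tool(8,el2+w,s)) for q,w in [((-.165,.1,.28),38),((-.11,.1,.235),19),((-.02,.1,.17),0),((-.02,.048,.17),0),((-.15,.048,.19),0)]]:
        j=kinematics.solve_ik(p,rv(R)); r.append(None if j is None else np.round(j,2).tolist())
    print(a,s); [print('  ',x) for x in r]
E
```

```text
[[ 0.    -0.242  0.97  -0.162]
 [-0.001 -0.97  -0.242  0.067]
 [ 1.    -0.    -0.001 -0.   ]
 [ 0.     0.     0.     1.   ]] [304.96873194   0.         316.66370668] -0.04009617805465072
0 1
   [-0.5, 0.45, 1.72, 0.0, 0.97, -1.79]
   [-0.5, 0.26, 1.49, 0.0, 1.39, -1.79]
   [0.21, 0.3, 1.65, 0.0, 1.19, -1.5]
   [0.22, 0.32, 1.83, -0.04, 0.67, -1.46]
   [0.22, 0.52, 1.93, -1.02, 0.06, -0.49]
   [0.1, 0.51, 1.96, 1.24, 0.02, -2.84]
   [0.09, 0.36, 2.25, 2.89, 0.13, 1.78]
0 -1
   [-0.5, 0.45, 1.72, -0.0, 0.97, 1.35]
   [-0.5, 0.26, 1.49, -0.0, 1.39, 1.35]
   [0.21, 0.3, 1.65, -0.0, 1.19, 1.64]
   [0.22, 0.32, 1.83, -0.04, 0.67, 1.68]
   [0.22, 0.52, 1.93, -1.02, 0.06, 2.65]
   [0.1, 0.51, 1.96, 1.24, 0.02, 0.3]
   [0.09, 0.36, 2.25, 2.89, 0.13, -1.36]
10 1
   [-0.53, 0.4, 1.84, 0.06, 0.74, -1.86]
   [-0.53, 0.18, 1.61, 0.05, 1.18, -1.83]
   [0.22, 0.23, 1.77, -0.02, 0.97, -1.48]
   [0.23, 0.3, 1.95, -0.11, 0.39, -1.39]
   [0.23, 0.57, 2.05, 3.35, 0.31, 1.43]
   [0.1, 0.56, 2.08, 3.05, 0.34, 1.63]
   [0.08, 0.46, 2.38, 3.05, 0.53, 1.61]
10 -1
   [-0.53, 0.4, 1.84, 0.06, 0.74, 1.28]
   [-0
[... 1077 characters left out ...]
.23, 0.74, 1.13]
   [0.25, 0.14, 2.01, -0.12, 0.47, 1.77]
   [0.25, 0.36, 2.2, 3.45, 0.28, -1.79]
   [0.24, 0.79, 2.21, 3.25, 1.04, -1.59]
   [0.09, 0.8, 2.25, 3.09, 1.1, -1.57]
   None
40 1
   [-0.63, 0.39, 2.22, 2.11, 0.26, 2.31]
   [-0.63, 0.03, 1.98, 0.46, 0.51, -2.25]
   [0.26, 0.14, 2.14, -0.44, 0.18, -1.04]
   [0.26, 0.47, 2.32, 3.31, 0.68, 1.5]
   [0.25, 0.94, 2.24, 3.25, 1.4, 1.58]
   [0.09, 0.96, 2.29, 3.09, 1.47, 1.57]
   None
40 -1
   [-0.63, 0.39, 2.22, 2.11, 0.26, -0.83]
   [-0.63, 0.03, 1.98, 0.46, 0.51, 0.89]
   [0.26, 0.14, 2.14, -0.44, 0.18, 2.1]
   [0.26, 0.47, 2.32, 3.31, 0.68, -1.64]
   [0.25, 0.94, 2.24, 3.25, 1.4, -1.57]
   [0.09, 0.96, 2.29, 3.09, 1.47, -1.58]
   None
```

```bash
python3 - <<'E'
from h import *
O=np.array([.638,.137,0]);F=Rz(8)
# IK survey for short-arm grip g (plate x,z), lean a
def pose(corner,yaw,p,g,a,s=1):
    c,sn=np.cos(np.radians(p)),np.sin(np.radians(p)); M=Rz(yaw)@np.array([[c,0,sn],[0,1,0],[-sn,0,c]])
    R=tool(yaw,90-a-38+p,s); return corner+M@np.array([g[0],0,g[1]])+.019*R[:,0],R
for a in (-3,-6,-10):
  for g in ((.012,-.05),(.012,-.065)):
    print(a,g)
    L=[(np.array([.505,-.151,.227]),-16,38),(np.array([.505,-.151,.38]),-16,38)]+[(O+F@np.array(q),8,w) for q,w in [((-.165,.088,.30),38),((-.11,.088,.247),19),((-.058,.088,.197),0),((-.058,.048,.197),0),((-.12,.05,.19),0)]]
    for c,y,p in L:
        P,R=pose(c,y,p,g,a); j=kinematics.solve_ik(P,rv(R)); print('  ',P.round(3),None if j is None else np.round(j,2))
q0=bot.state()
R0=Ro.from_rotvec(q0["eef_rot"]).as_matrix()
R=tool(8,50); P=O+F@[-.15,.06,.25]; print(P,kinematics.solve_ik(P,rv(R)))
bot.move_straight([.27,-.5,.42],v=.3)
bot.goto(P+[-.02,0,.12],rv(R)); bot.goto(P,rv(R))
f=shot("wrist"); save(f,"w1.png")
for t in "frame slat stud stud_tip".split(): print(t,*locate(t,f))
print(bot.state()["time"],bot.state()["tcp_pos"])
E
```

```text
-3 (0.012, -0.05)
   [ 0.484 -0.145  0.161] [-0.51  0.48  1.76 -0.01  0.96 -1.79]
   [ 0.484 -0.145  0.314] [-0.51  0.28  1.57 -0.01  1.34 -1.79]
   [0.44  0.198 0.234] [ 0.19  0.34  1.73  0.    1.12 -1.52]
   [0.517 0.209 0.178] [ 0.19  0.42  1.86 -0.03  0.59 -1.5 ]
   [0.591 0.219 0.131] [0.19 0.57 1.96 4.55 0.03 0.2 ]
   [0.597 0.18  0.131] [0.1  0.56 1.99 2.4  0.03 2.28]
   [0.535 0.173 0.124] [0.1  0.55 2.14 3.   0.16 1.68]
-3 (0.012, -0.065)
   [ 0.475 -0.142  0.149] [-0.51  0.48  1.79 -0.02  0.92 -1.79]
   [ 0.475 -0.142  0.302] [-0.51  0.28  1.61 -0.01  1.3  -1.8 ]
   [0.431 0.197 0.222] [ 0.19  0.35  1.77  0.    1.08 -1.52]
   [0.512 0.208 0.163] [ 0.19  0.44  1.88 -0.03  0.54 -1.5 ]
   [0.591 0.219 0.116] [0.19 0.6  1.97 3.75 0.05 1.01]
   [0.597 0.18  0.116] [0.1  0.6  2.   2.82 0.07 1.86]
   [0.535 0.173 0.109] [0.1  0.58 2.15 3.04 0.2  1.64]
-6 (0.012, -0.05)
   [ 0.483 -0.145  0.161] [-0.5   0.5   1.72 -0.03  1.03 -1.78]
   [ 0.483 -0.145  0.314] [-0.5   0.31  1.54 -0.02  1.4  -1.79]
   [0.439 0.198 0.234] [ 0.19  0.36  1.7   0.01  1.18 -1.53]
   [0.516 0.209 0.177] [ 0
[... 1130 characters left out ...]
   [ 0.472 -0.142  0.15 ] [-0.49  0.53  1.71 -0.04  1.08 -1.76]
   [ 0.472 -0.142  0.303] [-0.49  0.34  1.54 -0.04  1.44 -1.78]
   [0.429 0.196 0.223] [ 0.19  0.4   1.69  0.01  1.23 -1.53]
   [0.51  0.208 0.163] [ 0.19  0.46  1.8  -0.01  0.73 -1.51]
   [0.589 0.219 0.115] [ 0.19  0.59  1.89 -0.14  0.18 -1.39]
   [0.595 0.179 0.115] [ 0.11  0.58  1.92  0.1   0.16 -1.7 ]
   [0.533 0.173 0.108] [ 0.1   0.55  2.07  0.47  0.04 -2.07]
[0.4811094  0.17554012 0.25      ] [ 0.12604488  0.20848592  2.1890936   0.18790957  0.0467486  -1.76890966]
frame (array([ 6.404e-01,  1.371e-01, -3.000e-04]), 0.78)
slat (array([0.6028, 0.1758, 0.2409]), 0.92)
stud
stud_tip
6.1917 [0.48209709 0.175754   0.25211882]
```

View pics/w1.png

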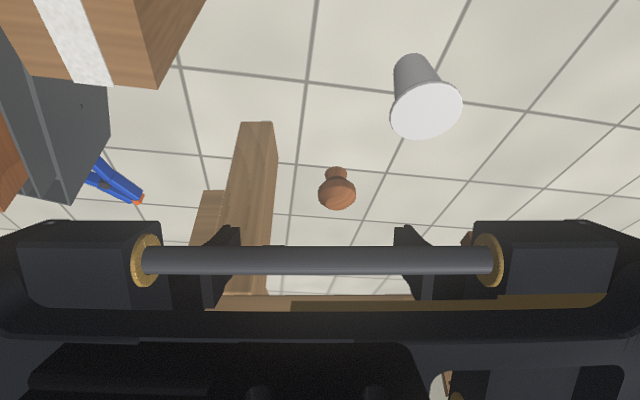

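The gripper hides the stud at about (460,240) in this roll. I'll roll the wrist 90° so the camera sits on the bed's interior side, and measure the slat's direction from the top view at the same time.

```bash
python3 - <<'E'
from h import *
O=np.array([.6395,.1372,0]);F=Rz(8.8)
x=tool(8.8,45)[:,0]; y=F[:,1]; R=np.column_stack([x,y,np.cross(x,y)])
P=O+F@[-.13,-.003,.25]; j=kinematics.solve_ik(P,rv(R)); print(j)
if j is not None:
    bot.goto(P,rv(R))
    f=shot("wrist"); save(f,"w2.png")
    for t in "frame slat stud stud_tip".split(): print(t,*locate(t,f))
    print(proj(f,O+F@[0,.072,.185]),proj(f,O+F@[0,.025,.185]))
    np.savez("w2.npz",W=f["W"],K=f["K"],k1=f["k1"])
f=shot("top"); save(f,"t2.png")
for t in "frame slat".split(): print(t,*locate(t,f))
# slat robot-side top edge: brightness scan per column
g=cv2.GaussianBlur(cv2.cvtColor(f["img"],cv2.COLOR_RGB2LAB),(3,3),0)[:,:,2].astype(float)
pts=[]
for u in range(70,285,5):
    p=proj(f,O+F@np.array([[-.032,t,.258] for t in np.linspace(-.07,.9,200)])); v=np.interp(u,p[::-1,0],p[::-1,1])
    rows=np.arange(int(v)-7,int(v)+8); gr=-np.gradient(g[rows,u]); k=gr.argmax(); vv=rows[k]
    if 0<k<14:
        d=gr[k-1]-2*gr[k]+gr[k+1]; vv=vv+(.5*(gr[k-1]-gr[k+1])/d if d else 0)
    c,d=ray(f,(u,vv)); pts.append((c+d*(.258-c[2])/d[2])[:2])
pts=np.array(pts); m=np.polyfit(pts[:,1],pts[:,0],1)
for _ in range(4):
    r=pts[:,0]-np.polyval(m,pts[:,1]); k=abs(r)<=max(.002,1.5*np.median(abs(r))); m=np.polyfit(pts[k,1],pts[k,0],1)
print("yaw",np.degrees(np.arctan(-m[0])),"x at y=.18",np.polyval(m,.18),k.sum(),len(k),r[k].std())
print(bot.state()["time"])
E
```

```text
[-0.10121016  0.23826559  2.24464539  2.11692142  0.21010643 -2.30897307]
frame (array([6.379e-01, 1.335e-01, 5.000e-04]), 0.83)
slat (array([0.6018, 0.181 , 0.2411]), 0.97)
stud (array([0.63  , 0.1859, 0.1802]), 0.97)
stud_tip (array([0.6286, 0.2084, 0.1851]), 0.75)
[[364.2447498  114.61139508]] [[362.56508472 163.85205785]]
frame (array([ 6.337e-01,  1.397e-01, -2.000e-04]), 0.68) (array([0.6009, 0.1788, 0.2371]), 0.28)
slat (array([0.6002, 0.1811, 0.2383]), 0.79) (array([0.3956, 0.0435, 0.0006]), 0.52)Traceback (most recent call last):
  File "<stdin>", line 17, in <module>
ValueError: matmul: Input operand 1 has a mismatch in its core dimension 0, with gufunc signature (n?,k),(k,m?)->(n?,m?) (size 200 is different from 3)
```

View pics/w2.png

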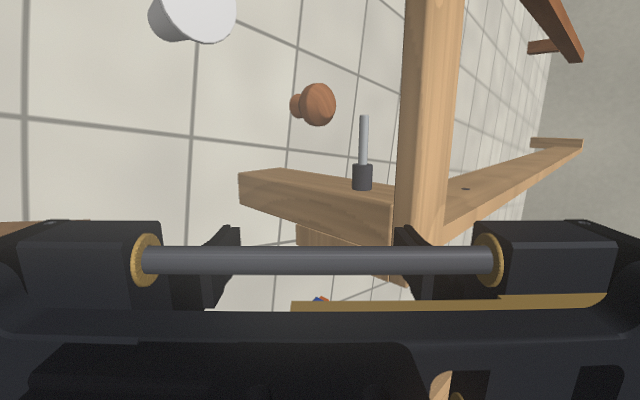

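In w2 the stud tip shows at (364,115) and the sleeve's end at (363,164), matching my predicted (364.2,114.6) and (362.6,163.9). I'll refine both with sub-pixel fits, then go and grasp.

```bash
python3 - <<'E'
from h import *
O=np.array([.6395,.1372,0]);F=Rz(8.8)
f=dict(np.load("w2.npz")); im=cv2.imread("pics/w2.png").astype(float).mean(2)
for v in (122,130,138,146,154,160):
    row=cv2.GaussianBlur(im,(1,3),0)[v,350:378]; gr=np.abs(np.gradient(row)); 
    c=np.arange(350,378); L=gr[:14].argmax(); 
    w=gr*(gr>4); a=c[w>0]; print(v, np.round(row[4:24]).astype(int))
f=shot("top")
g=cv2.GaussianBlur(cv2.cvtColor(f["img"],cv2.COLOR_RGB2LAB),(3,3),0)[:,:,2].astype(float)
for side,sg in ((-.032,-1),(.033,1)):
  pts=[]
  for u in range(70,285,5):
    p=proj(f,O+np.array([[side,t,.258] for t in np.linspace(-.07,.9,200)])@F.T); v=np.interp(u,p[::-1,0],p[::-1,1])
    rows=np.arange(int(v)-7,int(v)+8); gr=sg*np.gradient(g[rows,u]); k=gr.argmax(); vv=rows[k]
    if 0<k<14:
        d=gr[k-1]-2*gr[k]+gr[k+1]; vv=vv+(.5*(gr[k-1]-gr[k+1])/d if d else 0)
    c,d=ray(f,(u,vv)); pts.append((c+d*(.258-c[2])/d[2])[:2])
  pts=np.array(pts); m=np.polyfit(pts[:,1],pts[:,0],1)
  for _ in range(4):
    r=pts[:,0]-np.polyval(m,pts[:,1]); k=abs(r)<=max(.002,1.5*np.median(abs(r))); m=np.polyfit(pts[k,1],pts[k,0],1)
  q=O+F@[side,.0485,0]
  print("yaw",np.degrees(np.arctan(-m[0])),"x at q",np.polyval(m,q[1]),"pred",q[0],k.sum(),len(k),r[k].std())
for t in "plate_corner plate tray spacer".split(): print(t,*locate(t,f))
print(bot.state()["time"])
E
```

```text
122 [195 195 194 195 200 130  94 113 124 139 154 168 178 179 164 195 194 192
 192 193]
130 [193 193 193 194 201 107 100 116 128 146 160 175 178 178 167 195 194 193
 193 193]
138 [194 193 193 196 179  95 106 117 133 150 166 176 179 172 179 194 192 193
 193 193]
146 [193 193 195 197 145  96 110 122 140 156 168 178 179 159 192 192 191 194
 192 193]
154 [194 194 194 199 116  98 113 128 146 160 172 178 176 165 191 191 191 191
 191 192]
160 [188 187 186 190 104 102 117 133 149 162 174 178 174 154 155 152 152 150
 148 148]
yaw 8.89352107497971 x at q 0.5973978561494823 pred 0.6004568787339344 43 43 0.000359432772619105
yaw 8.900395279581542 x at q 0.6612275954356203 pred 0.6646917235279604 39 43 0.000532577502644043
plate_corner (array([ 0.4982, -0.1577,  0.2271]), 0.93)
plate (array([ 0.4939, -0.1562,  0.2273]), 0.68) (array([ 0.5752, -0.1795,  0.1484]), 0.48)
tray (array([ 0.5148, -0.1551,  0.0016]), 0.64)
spacer (array([ 0.5153, -0.0934,  0.0951]), 0.51)
8.525
```

```bash
python3 - <<'E'
from h import *
p=np.array(bot.state()["tcp_pos"]); bot.move_straight([p[0]-.03,p[1],.42],v=.3)
A=-7; Y=-16; R=tool(Y,90-A); c=np.array([.5025,-.1525,.30]); P=c+Rz(Y)@[.085,0,0]
set_gripper(.04)
print(kinematics.solve_ik(P,rv(R))); bot.goto(P,rv(R))
f=shot("wrist"); save(f,"w3.png"); np.savez("w3.npz",W=f["W"],K=f["K"],k1=f["k1"])
for t in "plate_corner plate hole1 tray spacer tie_plate".split(): print(t,*locate(t,f))
print(bot.state()["time"])
E
```

```text
[-0.46406292  0.48985229  1.28156172 -0.02246933  1.49031158 -1.75245305]
plate_corner (array([ 0.497 , -0.1575,  0.2246]), 0.93) (array([ 0.641 ,  0.1373, -0.0033]), 0.39)
plate
hole1 (array([ 0.555 , -0.1718,  0.1661]), 0.82) (array([ 0.5742, -0.1767,  0.1465]), 0.79)
tray (array([ 5.167e-01, -1.505e-01,  1.000e-04]), 0.93)
spacer (array([ 0.5106, -0.0927,  0.0965]), 0.82) (array([ 0.5026, -0.1572,  0.2265]), 0.33)
tie_plate (array([ 0.4773, -0.2008,  0.0951]), 0.79) (array([ 6.422e-01,  1.356e-01, -2.000e-04]), 0.38)
14.2
```

View pics/w3.png

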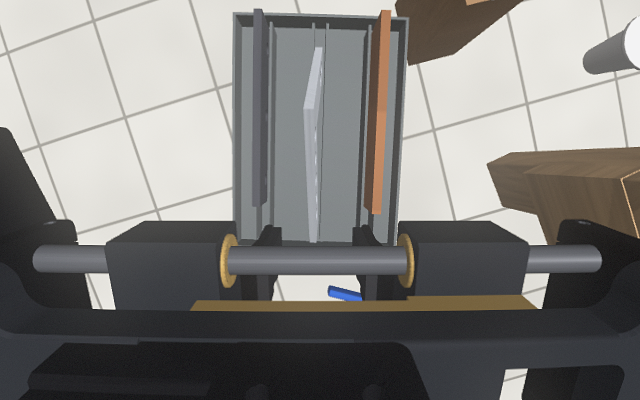

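```bash
cat >> h.py <<'E'
def plateM(yaw,p,lean=0):
    """plate axes in world: yaw, pitch nose-down p, lean about the horizontal plate direction (deg)"""
    return Rz(yaw)@Ro.from_euler('x',lean,degrees=True).as_matrix()@Ro.from_euler('y',p,degrees=True).as_matrix()
E
cat > ov.py <<'E'
from h import *
import sys
C=np.array([float(sys.argv[1]),float(sys.argv[2]),0]);yaw,lean=float(sys.argv[3]),float(sys.argv[4])
f=dict(np.load("w3.npz")); im=cv2.imread("pics/w3.png"); s=4;x0,y0=240,30
im=cv2.resize(im[y0:180,x0:400],None,fx=s,fy=s,interpolation=cv2.INTER_CUBIC)
M=plateM(yaw,37.9,lean); C[2]=.095+.132*np.cos(np.radians(lean))
for yy,col in ((.004,(0,0,255)),(-.004,(0,255,0))):
    o=np.array([[0,yy,0],[.17,yy,0],[.17,yy,-.035],[.035,yy,-.035],[.035,yy,-.14],[0,yy,-.14]])
    p=(proj(f,C+o@M.T)-[x0,y0]+.5)*s-.5
    cv2.polylines(im,[np.round(p).astype(int)],True,col,1)
cv2.imwrite(sys.argv[5],im)
E
python3 - <<'E'
from h import *
f=dict(np.load("w3.npz"))
def at(uv,z):
    c,d=ray(f,uv); return (c+d*(z-c[2])/d[2]).round(4)
print("corner",at((309,107.5),.227))
print("tray rim corners",at((234,12.5),.125),at((409,18),.125),at((233,242),.125))
E
python3 ov.py 0.5 -0.158 -16 -5 pics/ov1.png
```

```text
corner [ 0.4988 -0.1556  0.227 ]
tray rim corners [ 0.3625 -0.2026  0.125 ] [ 0.4197 -0.023   0.125 ] [ 0.6027 -0.2802  0.125 ]
```

View pics/ov1.png

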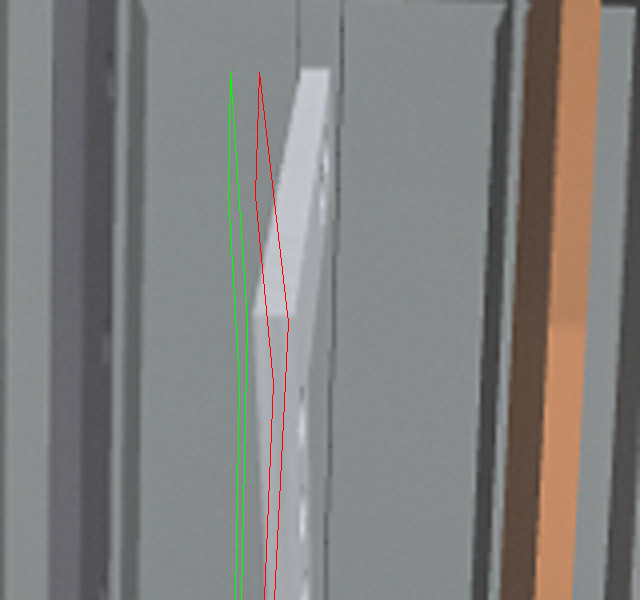

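```bash
python3 - <<'E'
from h import *
from scipy.optimize import least_squares
f=dict(np.load("w3.npz"))
o=np.array([[0,-.004,0],[0,.004,0],[0,-.004,-.14],[0,.004,-.14]]); px=np.array([[303.0,108.8],[314.0,108.8],[315.0,47.2],[322.5,47.2]])
for fix in (True,False):
    def res(q):
        x,y,l,yaw=q; return np.r_[(proj(f,np.array([x,y,.095+.132*np.cos(np.radians(l))])+o@plateM(yaw,37.9,l).T)-px).ravel(),(yaw+17.8)*(50 if fix else .3)]
    s=least_squares(res,[.5,-.155,5,-17.8]); print(s.x.round(4),s.fun.round(1))
E
python3 ov.py $(python3 -c "print(0.5,-0.155,-17.8,5)") pics/ov2.png
```

```text
[  0.4997  -0.1563   3.2078 -17.8   ] [ 0.4  0.  -0.4  0.3  0.1 -0.2 -0.1 -0.2 -0. ]
[  0.4997  -0.1563   3.1118 -17.9239] [ 0.4  0.  -0.4  0.3  0.1 -0.3 -0.1 -0.1 -0. ]
```

```bash
cat >> h.py <<'E'
G=np.array([.009,0,-.052]); e=np.radians(59.1)
B=np.column_stack([[np.cos(e),0,-np.sin(e)],np.cross([0,1,0],[np.cos(e),0,-np.sin(e)]),[0,1,0]])
def tcp(corner,M):
    R=M@B; return np.array(corner)+M@G+.019*R[:,0],rv(R)
O=np.array([.6385,.1370,0]);FY=8.9;F=Rz(FY)
def fr(q,p): return tcp(O+F@np.array(q),plateM(FY,p))
def plate_now(g=None):
    s=bot.state();R=Ro.from_rotvec(s["eef_rot"]).as_matrix();M=R@B.T
    return np.array(s["tcp_pos"])-.019*R[:,0]-M@G,M
H=np.array([[.032+.026*i,0,-.013] for i in range(5)])
E
python3 - <<'E'
from h import *
M=plateM(-17.8,37.9,3.2); C=np.array([.4997,-.1563,.2268]); P,r=tcp(C,M); x=(M@B)[:,0]
V,rvv=tcp([.46,-.0,.43],plateM(-4,37.9)); E,re=fr((-.2,.088,.42),37.9)
for a,b in ((P,r),(P-.08*x,r),(P+[0,0,.2],r),(V,rvv),(E,re)): print(np.round(kinematics.solve_ik(a,b),2))
bot.goto(P-.08*x,r); bot.move_straight(P,v=.12); s0=bot.state()
set_gripper(0); s=bot.state(); print("width",s["gripper_width"],np.round(np.array(s["force"])-s0["force"],1))
bot.move_straight(P+[0,0,.2],v=.25)
bot.wait(.1); s=bot.state(); print(s["gripper_width"],s["time"],np.round(s["force"],1))
f=shot("side"); print(locate("hole1",f),locate("plate_corner",f),locate("tie_plate",f),locate("spacer",f))
c,Mn=plate_now(); p=proj(f,c+H@Mn.T); print(p.round(1)); u,v=p.mean(0).astype(int)
save(f,"s3.png",(u-60,v-45,u+60,v+45),6); print(u-60,v-45)
np.savez("s3.npz",W=f["W"],K=f["K"],k1=f["k1"],c=c,M=Mn)
E
```

```text
[-0.54  0.49  1.73  0.03  1.05 -1.82]
[-0.54  0.4   1.62  0.03  1.25 -1.82]
[-0.54  0.27  1.47  0.03  1.54 -1.8 ]
[-0.24  0.16  1.6  -0.02  1.5  -1.74]
[ 0.18  0.18  1.6   0.    1.48 -1.54]
width 0.008206915780595861 [-2.2 -0.3  0.6]
0.0077225496187579915 17.275 [-0.2 -0.3 -2.4]
[(array([ 0.5326, -0.1654,  0.3741]), 0.95), (array([ 0.5587, -0.1738,  0.3618]), 0.89)] [(array([ 0.4974, -0.1512,  0.4226]), 0.96)] [(array([ 0.478 , -0.2046,  0.0909]), 0.69)] [(array([ 0.5119, -0.0909,  0.0933]), 0.73)]
[[338.1  90.5]
 [331.1  94.8]
 [324.2  99.1]
 [317.4 103.2]
 [310.8 107.3]]
264 53
```

View pics/s3.png

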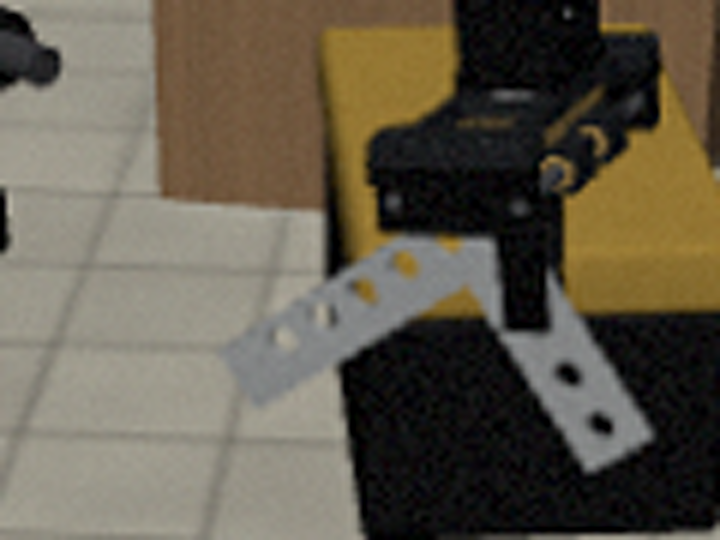

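```bash
python3 - <<'E'
from h import *
s=dict(np.load("s3.npz")); out=[]
f=dict(W=s["W"],K=s["K"],k1=s["k1"])
O6=np.array([[0,0],[.17,0],[.17,-.035],[.035,-.035],[.035,-.14],[0,-.14]])
H7=[(.032+.026*i,-.013) for i in range(5)]+[(.0175,-.0955),(.0175,-.1235)]
def draw(im,c,M,k,u0,v0):
    for y,col in ((.004,(0,0,255)),):
        p=proj(f,c+np.c_[O6[:,0],0*O6[:,0]+y,O6[:,1]]@M.T); cv2.polylines(im,[np.round((p-[u0,v0]+.5)*k-.5).astype(int)],True,col,1)
    for h in H7:
        q=proj(f,c+M@[h[0],0,h[1]])[0]; cv2.drawMarker(im,tuple(np.round((q-[u0,v0]+.5)*k-.5).astype(int)),(0,0,255),0,9,1)
a=cv2.resize(cv2.imread("pics/s3.png"),None,fx=5/6,fy=5/6)  # 600x450
draw(a,s["c"],s["M"],5,264,53)
im=cv2.imread("pics/side0.png"); C=np.array([.4997,-.1563,.2268]);M=plateM(-17.8,37.9,3.2)
u,v=proj(f,C+M@[.05,0,-.04])[0].astype(int); u0,v0=u-30,v-30
b=cv2.resize(im[v0:v0+50,u0:u0+60],None,fx=9,fy=9,interpolation=cv2.INTER_CUBIC); draw(b,C,M,9,u0,v0)
a=a[100:450,150:560]; b=b[:350,:380]; 
cv2.imwrite("pics/cmp.png",np.hstack([a,b]))
E
```

```text
(no output)
```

View pics/cmp.png

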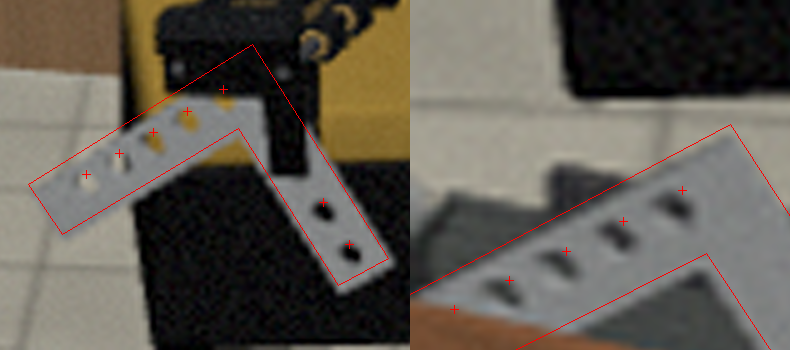

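```bash
cat > fit.py <<'E'
from h import *
def cents(img,f,c,M,hs,shift=(0,0),bias=(0,2)):
    out=[]
    k=8
    for h in hs:
        q=proj(f,c+M@[h[0],0,h[1]])[0]; ob=q+bias
        for it in range(3):
            w=cv2.getRectSubPix(img.astype(np.float32),(9,9),tuple((ob-shift).astype(float)))
            w=cv2.resize(w,None,fx=k,fy=k,interpolation=cv2.INTER_CUBIC)
            yy,xx=np.mgrid[0:9*k,0:9*k]; X=(xx+.5)/k-4.5; Y=(yy+.5)/k-4.5; r=np.hypot(X,Y)
            ref=np.median(w[(r>2.6)&(r<3.2)],0); d=np.linalg.norm(w-ref,axis=2); d=np.where(r<2.6,np.clip(d-.3*d[r<1.5].max(),0,None),0)
            ob=ob+[(X*d).sum()/d.sum(),(Y*d).sum()/d.sum()]
        out.append(ob-q)
    return np.array(out)
HL=[(.032+.026*i,-.013) for i in range(5)]; HS=[(.0175,-.0955),(.0175,-.1235)]
E
python3 - <<'E'
from fit import *
s=dict(np.load("s3.npz")); f=dict(W=s["W"],K=s["K"],k1=s["k1"])
a=cv2.resize(cv2.imread("pics/s3.png"),(120,90),interpolation=cv2.INTER_AREA)
print("held",cents(a,f,s["c"],s["M"],HL[1:]+HS,(264,53)).round(2).tolist())
print("tray",cents(cv2.imread("pics/side0.png"),f,np.array([.4997,-.1563,.2268]),plateM(-17.8,37.9,3.2),HL[:4],bias=(-.9,1.9)).round(2).tolist())
E
```

```text
held [[0.03, 1.72], [-0.12, 1.69], [1.42, 2.08], [0.07, 1.6], [0.15, 1.77], [0.22, 1.79]]
tray [[-0.64, 1.83], [-0.6, 1.61], [-0.61, 1.31], [-0.65, 1.27]]
```

```bash
python3 - <<'E'
from fit import *
V,rvv=tcp([.46,-.0,.44],plateM(-4,37.9))
best=None
for cx in (-.24,-.22,-.2,-.18):
    for cz in (.36,.39,.42):
        L,rl=fr((cx,.088,cz),0); j=kinematics.solve_ik(L,rl)
        if j is not None and best is None and j[4]>.05 and abs(j[3])<1: best=(L,rl); print(cx,cz,np.round(j,2))
bot.goto(V,rvv)
if best is None: print("no level pose"); best=fr((-.2,.088,.40),25)
bot.goto(*best); bot.wait(.2)
f=shot("side"); c,M=plate_now(); save(f,"s4f.png"); p=proj(f,c+H@M.T); u,v=p.mean(0).astype(int)
im=f["img"][:,:,::-1]
print("held",cents(im,f,c,M,HL+HS,bias=(.1,1.7)).round(2).tolist(),p[1].round(1))
g=cv2.GaussianBlur(im,(3,3),0).astype(float)
for x,z,nm in ((-.032,.258,"robot-side top edge"),(.033,.258,"far top edge")):
    r=[]
    for y in np.linspace(.1,.45,15):
        q=proj(f,O+F@[x,y,z])[0]; 
        cols=np.arange(int(round(q[0]))-6,int(round(q[0]))+7); row=g[int(round(q[1])),cols]; gr=np.linalg.norm(np.gradient(row,axis=0),axis=1); k=gr.argmax()
        if 0<k<12: k=k+.5*(gr[k-1]-gr[k+1])/(gr[k-1]-2*gr[k]+gr[k+1])
        r.append(round(float(cols[0]+k-q[0]),2))
    print(nm,r)
save(f,"s4.png",(u-60,v-50,u+80,v+60),5); print(u-60,v-50,bot.state()["time"],bot.state()["gripper_width"])
np.savez("s4.npz",W=f["W"],K=f["K"],k1=f["k1"],c=c,M=M)
E
```

```text
-0.24 0.36 [ 0.2   0.02  2.12 -0.06  0.46 -1.48]
held [[-0.18, 1.37], [-0.08, 1.43], [-0.24, 1.42], [-0.08, 1.42], [-0.2, 1.41], [-0.32, 1.45], [-0.1, 1.41]] [360.7 175.5]
robot-side top edge [-0.63, 0.07, -0.04, 0.3, 0.2, -0.1, -0.28, 0.06, -0.14, 0.0, -0.26, -0.51, -0.14, -0.54, -0.43]
far top edge [0.33, 0.69, -0.49, -0.02, -0.54, -0.66, -0.25, -0.66, 0.0, -1.25, -3.98, -6.07, 0.12, -0.94, -0.86]
288 125 19.4417 0.00808728562374058
```

View pics/s4.png

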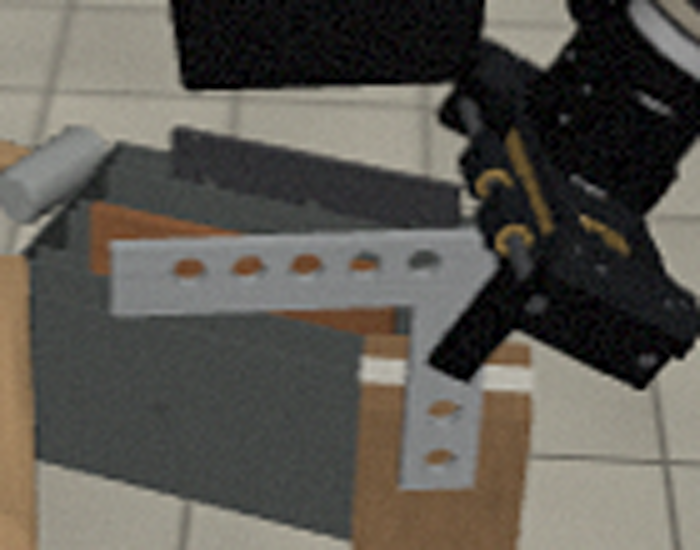

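All seven holes in the held plate show the same offset (-0.2, +1.4 px), so the plate is level in the grip. The slat edge in the same picture is off by only -0.2 px, so the x positions agree. Now the plate goes in under the slat.

```bash
python3 - <<'E'
from h import *
def rel():
    c,M=plate_now(); h=F.T@(c+M@H[1]-O)*1000; n=F.T@M
    return h.round(1),np.degrees([n[1,0],-n[2,0],n[2,1]]).round(2)
W=[((-.205,.090,.345),38),((-.165,.090,.29),38),((-.11,.090,.238),19),((-.058,.090,.198),0)]
for q,p in W: print(np.round(kinematics.solve_ik(*fr(q,p)),2))
for q,p in W:
    P,r=fr(q,p); hit=bot.move_straight(P,r,v=.10,until_force=12); 
    print(hit,rel(),bot.state()["time"],np.round(bot.state()["force"],1))
    if hit: break
bot.wait(.3); print(rel(),np.round(bot.state()["force"],1))
f=shot("side"); save(f,"s5.png",(200,120,400,270),4)
E
```

```text
[ 0.19  0.25  1.73  0.    1.29 -1.54]
[ 0.19  0.38  1.71  0.    1.18 -1.54]
[ 0.19  0.44  1.83 -0.01  0.66 -1.53]
[ 0.19  0.56  1.93 -0.15  0.12 -1.39]
False (array([-167.6,   89.9,  298.9]), array([-0.  , 35.26,  0.  ])) 20.375 [-0.6  0.5 -0.7]
False (array([-127.5,   90. ,  244.2]), array([ 0.  , 35.28,  0.  ])) 21.2083 [-0.6  0.1 -1.9]
False (array([-59.3,  90. , 207.3]), array([ 0.  , 18.63,  0.  ])) 22.325 [ 0.3 -0.1 -1.6]
False (array([  0.2,  90. , 185.4]), array([-0.  , -0.01, -0.  ])) 23.3167 [ 0.1 -0.3 -1.8]
(array([1.000e-01, 9.000e+01, 1.855e+02]), array([ 0.  , -0.04,  0.  ])) [-0.6 -0.4 -1.2]
```

```bash
python3 - <<'E'
from h import *
def rel():
    c,M=plate_now(); return (F.T@(c+M@H[1]-O)*1000).round(1)
P,r=fr((-.058,.050,.198),0)
hit=bot.move_straight(P,r,v=.04,until_force=5)
print(hit,rel(),np.round(bot.state()["force"],1),bot.state()["time"])
bot.wait(.2); print(rel(),np.round(F.T@np.array(bot.state()["force"]),1))
f=shot("side"); save(f,"s6.png",(200,110,400,260),4)
f=shot("wrist"); save(f,"w6.png")
E
```

```text
False [ -0.   50.1 185. ] [-0.8 -0.4 -1.9] 24.8167
[ -0.   50.2 185. ] [-0.2  0.  -2. ]
```

View pics/s6.png

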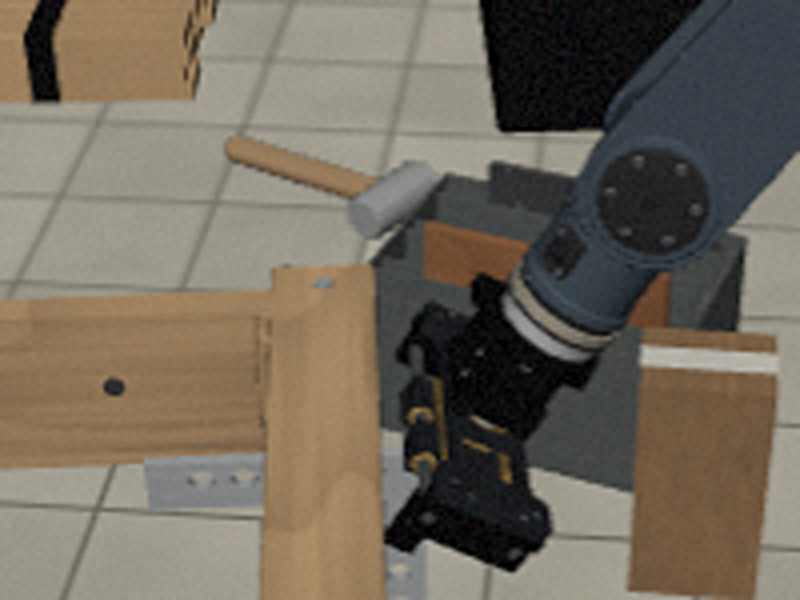

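The plate went on without contact. The side view shows it level, with the long arm's end past the slat at (200,480). Next I'll lower it onto the stud, which should carry the load after about 3 mm.

```bash
python3 - <<'E'
from h import *
def rel():
    c,M=plate_now(); return (F.T@(c+M@H[1]-O)*1000).round(1)
P,r=fr((-.058,.050,.190),0)
hit=bot.move_straight(P,r,v=.015,until_force=2.5)
bot.wait(.2); print(hit,rel(),np.round(F.T@np.array(bot.state()["force"]),1),bot.state()["time"])
E
```

```text
True [  0.3  50.  182.4] [-1.1 -0.   5.7] 25.65
```

```bash
python3 - <<'E'
from h import *
s=bot.state(); P=np.array(s["tcp_pos"]); 
bot.move_straight(P+[0,0,.0007],v=.01); bot.wait(.2); print(np.round(bot.state()["force"],1))
set_gripper(.045); bot.wait(.5); s=bot.state(); print(s["gripper_width"],np.round(s["force"],1))
R=Ro.from_rotvec(s["eef_rot"]).as_matrix(); P=np.array(s["tcp_pos"])
d=-R[:,0]; hit=bot.move_straight(P+.13*d,v=.08,until_force=6); print(hit,bot.state()["time"])
bot.wait(.2); s=bot.state(); bot.move_straight(np.array(s["tcp_pos"])+[-.03,0,.12],v=.2); bot.wait(1.0)
f=shot("side"); save(f,"s7.png",(200,150,380,285),4); np.savez("s7.npz",W=f["W"],K=f["K"],k1=f["k1"]); cv2.imwrite("pics/s7f.png",f["img"][:,:,::-1])
for t in ("plate_corner","tie_plate","spacer","foot","knob","mallet","carton"): print(t,locate(t,f)[:1])
print(bot.state()["time"])
from fit import cents,HL,HS
c=O+F@[-.058,.05,.195]; print(cents(f["img"][:,:,::-1],f,c,plateM(FY,0),HL[3:]+HS,bias=(-.2,1.4)).round(2).tolist())
E
```

```text
[-0.8 -0.7  1.5]
0.045196592350901316 [ 0.5 -0.6 -0.1]
False 29.4167
plate_corner [(array([0.577 , 0.1835, 0.1955]), 0.98)]
tie_plate [(array([ 0.4748, -0.2031,  0.0913]), 0.8)]
spacer [(array([ 0.514 , -0.0887,  0.0939]), 0.89)]
foot [(array([ 0.5091,  0.2876, -0.0022]), 0.83)]
knob [(array([ 0.7047,  0.2379, -0.0048]), 0.9)]
mallet [(array([ 0.6654, -0.4039, -0.0009]), 0.89)]
carton [(array([0.3937, 0.0495, 0.002 ]), 0.86)]
31.7833
[[-0.32, 1.61], [-0.27, 1.62], [0.08, 1.21], [-0.07, 1.25]]
```

View pics/s7.png

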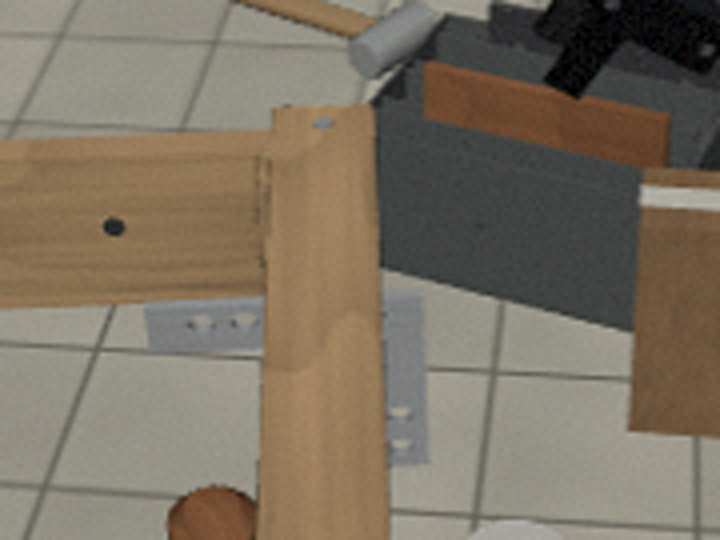

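The plate hangs level, with its far end at (205,325) and the short arm at (405,390) in the crop. The hole pixels match the predicted hanging pose to within 0.4 px beyond the camera's constant offset. Nothing else has moved, so I'm handing in.

```bash
python3 -c "
from cell import job,bot
print(job.job_done(),bot.state()['time'])"
```

```text
the job is handed in; nothing more can be done
the job is handed in; nothing more can be done
```

The corner plate now hangs by hole2 on the stud, about 50 mm out from the leg face. Its long arm is level, the gripper has let go and backed away, and the job is handed in. I chose hole2 because the plate's centre of mass works out at x 58.4 mm, almost directly below that hole (x 58).

**Hanging:** The plate slid onto the stud without contact. When I lowered it, the stud took the load after 2.6 mm, against 3 mm expected.

**Level:** After release, the side camera showed the holes within about 0.4 px of the predicted level position, beyond that camera's constant offset of about 1.4 px. The two arms differ by about 0.4 px, which could be a tilt of a degree or so or just noise in the reading.

**Everything else:** The tie plate, spacer, foot, knob, mallet and carton read within about 4 mm of their starting positions, which is the detector's accuracy. The clip was not rechecked, but the arm did not work near it.

**Disagreements:** The top camera put the slat about 3 mm nearer the robot than the wrist camera did. I used a position between the two, about 1 mm from the wrist camera's, and the side camera agreed with it.

**Time:** The clock read 31.8 s at the last check, against the 54 s limit.

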